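# Torque the clamp nut of the wide consolidation cell to the first click

### The arm

A 6-joint arm with a two-finger parallel gripper is mounted at the origin on the work surface. World frame = base frame: x ahead of the robot, y to its left, z up, the work surface at z = 0. Lengths are in m, angles in rad, forces in N, time in s.
With the tool pointing down it reaches from about 0.35 to 1 m from the base axis. Payload 7.1 kg.
Tool frame: the origin (TCP) lies midway between the tips of the shut fingers; the grasp point (between the pads) lies 19 mm behind it; z points along the fingers, y is the direction in which the jaws open and shut (so a half turn about z gives the same grasp; the last joint's range is limited). The gripper opens to 85 mm and grips with 20 to 120 N. Pads are 22 mm wide; open, the fingers measure 114 mm over their backs; the gripper's body (76 mm by 85 mm) begins 54 mm behind the grasp point. The pads swing forward as they close: fully open they stand 13 mm farther back than shut.
Start: joints at [-1.15, 0.423, 1.63, -0, 1.089, -0.019], TCP at [0.266, -0.565, 0.231] pointing down, gripper open.
Joint ranges: [-3, 3], [-0.9, 2.11], [0.09, 2.58], [-1.31, 4.45], [0.11, 2.69], [-2.54, 2.54]. Speed limits (rad/s): [2.39, 2.39, 3.01, 3.14, 3.14, 3.14].

### API

Orientations are given as a unit quaternion [w, x, y, z].
In Python, from plant import env gives the robot as it stands. The module is installed in compiled form; this text tells all that it offers.
- The arm moves only by the tool apply_moves, never from a script. Its argument "motion" is a list of rows, each a list of 4 numbers: the shift along the tool's x, y, z in m, then the turn about the tool's z in degrees. A call has 1 to 5 rows; each row is the pose to reach, as a shift and turn from the pose commanded when the call began, along the tool's axes at that moment; what a row does not reach only later rows make up. A row lasts 1/8 s, in which the tool goes at most 62.5 mm and 10.7 degrees, less where a joint would pass 70% of its speed; a pose out of reach is approached as far as the arm can. A call with a gripper value outside its range is refused whole. "fingers" is the finger opening in m, from 0 to 0.0854, set as the call begins (left out, the last holds). The fingers move at their own pace and stop on an object; "squeeze" is the grip in N (left out, the last holds). Time passes only in rows, so rows that repeat a pose let the fingers close. It gives the time, the measured TCP pose, the force and the opening at its end, in the units of the state.
- env.read_state(): the state, without advancing time (a new reading comes with each control period).
- env.get_image(name): name is "scene" or "top" or "wrist"; returns the picture (400x640x3 uint8, red, green, blue); there is no depth.
- env.camera_params(name): a dict with "fx", "fy", "cx", "cy" (pixels), "position" and "orientation" of the camera in the world; the wrist camera has in their place "tool_from_camera" (4x4, takes a point from camera to tool coordinates, whose origin is the TCP and whose axes are the flange's). Camera axes: x right, y up, looking along -z (the intrinsics and any distortion apply to the point x, -y, -z); pixel columns grow to the right and rows downward; lengths in m; the calibration is good to about 2 mm. A picture is of the moment at which its call begins: read the wrist's pose just before it. camera_params takes no time and is no camera call.
- env.sign_off(): hands the job in, once; it reports no verdict.
The state is a dict: "t": time; "joints": joint angles; "joint_vel": joint speeds; "effort": joint torques, N m; "eef_pos": TCP position; "tcp_rot": TCP orientation; "contact_force": force on the tool from outside, world axes, zero at the start; "moment": the same for the moment, N m; "opening": opening from 0.0 (shut) to 1.0 (fully open).
Only numpy, scipy, OpenCV 4.12 (cv2) and the standard library are available. Lean on these libraries where they do the work, as an engineer would, in place of code of your own. Each camera call takes 0.05 s, during which the arm holds its last target.

### The job

Tighten the clamp nut of the wide brass cell, using the slipping torque wrench that already sits on it: swing its handle clockwise (seen from above) until it clicks for the first time, stop there and let go, leaving the nut tight and the handle where it clicked. A second click means the cell is overtightened; leave the wrench on the narrow cell as it is.

Things in the scene. Friction and masses are not known exactly. Their poses are not given: they have to be found in the camera images.
- wide_handle (a point): Centre of the wrench's grip on the WIDE cell (fixed brass cell 110 mm across, 62 mm high, on a 138 mm base disc). Level bar 95 mm above the table: black grip 26 mm thick, 76 mm long. Own x points outwards along the bar, z up; the upright nut axis is 115 mm along own -x. Hub on the axis: 54 mm across, top 14 mm above this point. Loose things in the grip's path stay below 50 mm.
- wide_nut (a joint): Clamp nut of the wide cell, rad, growing clockwise from above. Starts at 0.1 to 0.45, turns with the wrench at a light push (about 1.5 N at the grip) and stops hard at 0.80: fully home. It stays where it is left; swinging the handle back loosens it.
- wide_clutch (a joint): Slip of the wide cell's handle ahead of its nut, rad, clockwise. Near 0 until the nut is home; then about 6 N at the grip takes it over a crest at 0.15, the push vanishes and the handle snaps to rest at 0.30 (first click), some 17 mm ahead of a pushing finger. 6 N again takes it over 0.45 to 0.60 (second click). Raised marks on the nut's disc show the bar's direction before and after the first.
- narrow_handle (a point): Centre of the grip of the identical wrench on the NARROW cell (brass cell 72 mm across, 62 mm high, on a 100 mm base disc), axes as for the wide one; not to be moved.
Not all that is in view belongs to the job. Leave any red look-alike of the part that bears wide_handle alone.

How it is judged:
By the outcome, as a careful person would: the job done as asked, in the order asked, and still so for the second after the job is handed in, with the robot touching nothing.
It also fails if it takes over 42 s, if anything falls off the work surface, if the arm or the gripper's body presses on something with over 40 N, if the wrist force passes 120 N, or if a joint passes its speed limit or range.

## Working session

There is one attempt and no reset: what is moved stays moved. The work goes in short steps, Python scripts to look and compute and a tool call to move; the robot and the scene stay as the last step left them, time stands still between calls to the robot, and variables do not carry over. Pictures are saved under pics/ and viewed, and the job is handed in when it is done.

Besides the shell and the picture viewer there is one more tool, called after "Request:" by a JSON object that holds its "api" and its "payload", one argument or row to a line. apply_moves: Moves the arm, as the interface text tells. Its arguments: {"type":"object","properties":{"motion":{"type":"array"},"fingers":{"type":"number"},"squeeze":{"type":"number"}},"required":["motion"]}

```bash
mkdir -p pics
python3 - <<'E'
from plant import env
import cv2
print(env.read_state())
for n in ("scene","top","wrist"):
    im=env.get_image(n); cv2.imwrite(f"pics/{n}0.png",im[:,:,::-1]); print(n,env.camera_params(n))
E
```

```text
{'t': 0.0, 'joints': array([-1.15001612e+00,  4.23867722e-01,  1.63073336e+00, -3.37092278e-06,
        1.08861022e+00, -1.89981783e-02]), 'joint_vel': array([-7.29050761e-04, -2.20017119e-04, -1.58767254e-05, -1.12879416e-03,
       -1.49167241e-03,  6.32952403e-05]), 'effort': array([-2.34821331e-03, -5.57393003e+01, -2.81741720e+01, -4.66460142e-05,
        7.37135037e-03,  4.43943890e-06]), 'eef_pos': array([ 0.26587444, -0.56499059,  0.23051188]), 'tcp_rot': array([-7.92750401e-04,  9.75921134e-01,  2.18122180e-01, -1.62957266e-04]), 'contact_force': array([ 0.37751241, -0.47427367,  0.9078107 ]), 'moment': array([ 0.0003184 , -0.00564586,  0.00322646]), 'opening': 0.9960647017459477}
scene {'fx': 431.0579885578347, 'fy': 431.0579885578347, 'cx': 318.58751285799264, 'cy': 205.88178331295174, 'position': array([ 1.18379839, -0.58419446,  0.76994953]), 'orientation': array([0.79276786, 0.40479354, 0.20928894, 0.40479557])}
top {'fx': 489.8967911688726, 'fy': 489.8967911688726, 'cx': 320.4001660186024, 'cy': 196.61414315615428, 'position': array([ 0.28110391, -0.03477503,  1.38355806]), 'orientation': array([ 0.7066957 ,  0.02929808, -0.02496735, -0.70646971])}
wrist {'fx': 308.17010571527715, 'fy': 308.17010571527715, 'cx': 322.54651415025677, 'cy': 198.64010912307512, 'tool_from_camera': array([[-1.68287608e-05,  9.63192780e-01,  2.68811586e-01,
         6.73845496e-02],
       [ 9.99997450e-01,  6.23251363e-04, -2.17060025e-03,
         5.87226674e-04],
       [-2.25824368e-03,  2.68810864e-01, -9.63190334e-01,
        -1.42066478e-01],
       [ 0.00000000e+00,  0.00000000e+00,  0.00000000e+00,
         1.00000000e+00]])}
```

View pics/scene0.png

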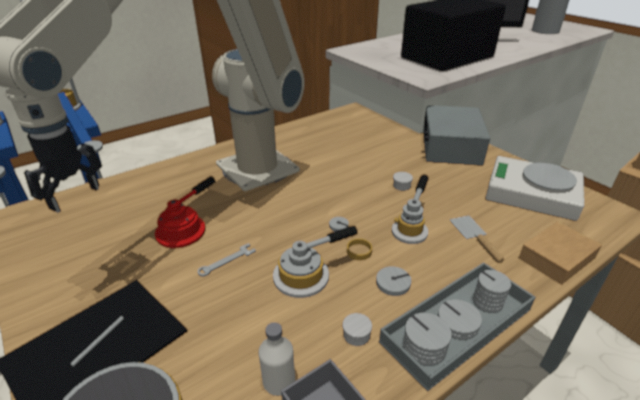

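View pics/top0.png

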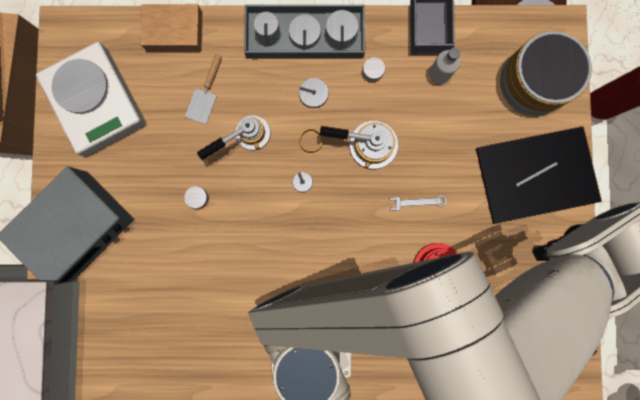

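View pics/wrist0.png

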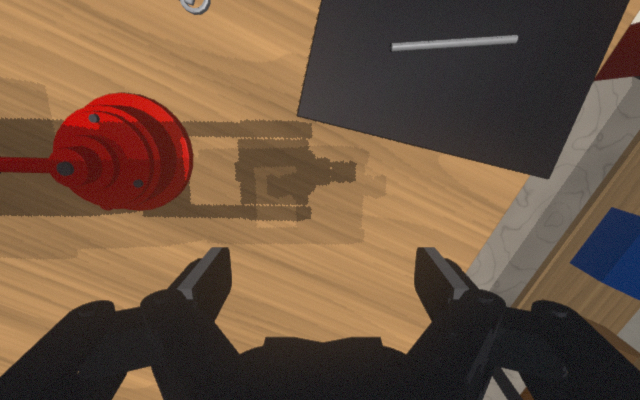

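The top view shows three candidates: the wide cell at about (374,142) with its grip at (334,132), the narrow cell at (250,130) with its grip at (212,147), and the red look-alike at (435,258). I choose the brass cell at (374,142) and will check it in a close crop.

```bash
cat > h.py <<'E'
from plant import env
import numpy as np, cv2
from scipy.spatial.transform import Rotation as R
def rot(q): return R.from_quat([q[1],q[2],q[3],q[0]]).as_matrix()
def cam(name,st=None):
    p=env.camera_params(name)
    if name=="wrist":
        T=p["tool_from_camera"]; Rt=rot(st["tcp_rot"]); return p,Rt@T[:3,:3],Rt@T[:3,3]+st["eef_pos"]
    return p,rot(p["orientation"]),p["position"]
def ray(c,u,v):
    p,Rm,o=c; d=Rm@np.array([(u-p["cx"])/p["fx"],-(v-p["cy"])/p["fy"],-1]); return o,d
def onz(c,u,v,z):
    o,d=ray(c,u,v); return o+d*(z-o[2])/d[2]
def proj(c,P):
    p,Rm,o=c; q=Rm.T@(np.array(P)-o); return p["cx"]+p["fx"]*q[0]/-q[2], p["cy"]+p["fy"]*q[1]/q[2]
E
python3 - <<'E'
from h import *
im=cv2.imread("pics/top0.png")
cv2.imwrite("pics/top0c.png",cv2.resize(im[95:185,190:410],None,fx=3.6,fy=3.6,interpolation=cv2.INTER_CUBIC))
c=cam("top")
# black grip masks
m=(im.max(2)<60).astype(np.uint8)
n,l,s,ce=cv2.connectedComponentsWithStats(m[95:185,190:410])
for i in range(1,n):
    if s[i,4]>30:
        pts=np.argwhere(l==i)[:,::-1]+[190,95]
        r=cv2.minAreaRect(pts.astype(np.float32)); print(ce[i]+[190,95],s[i,4],r, onz(c,*r[0],0.1))
for uv in((374,142),(250,131)): print(onz(c,*uv,0.0),onz(c,*uv,.109))
E
```

```text
[333.50390625 132.7890625 ] 256 ((333.65997314453125, 132.87998962402344), (27.29432487487793, 9.475231170654297), 8.130102157592773) [ 0.54947678 -0.06197812  0.1       ]
[210.99215686 148.78823529] 255 ((211.2058868408203, 148.82351684570312), (9.587061882019043, 27.84082794189453), 57.528804779052734) [0.50688608 0.26270872 0.1       ]
[ 0.54392227 -0.17921689  0.        ] [ 0.52321682 -0.16783742  0.109     ]
[0.57601441 0.1755118  0.        ] [0.55278066 0.1589449  0.109     ]
```

View pics/top0c.png

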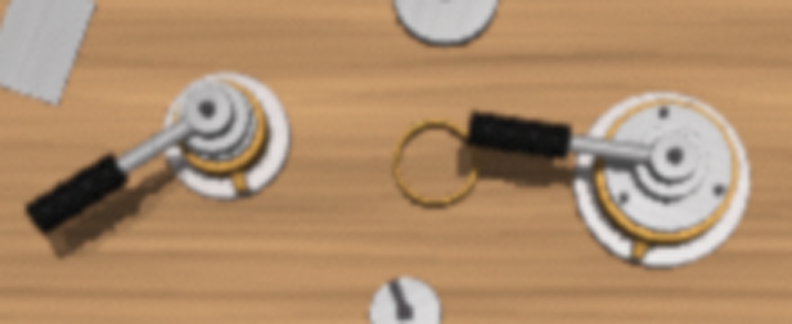

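The crop confirms it: the right-hand cell (broad disc at crop (668,165), hub (676,157), grip (520,134)) is the wide one. Its grip points left, so clockwise takes it up the picture, towards world +x. I will push with the shut fingers from the -x side.

```bash
cat >> h.py <<'E'
def plan(tx,ty,tz,yaw_deg,st=None):
    """shift in the present tool axes + turn, to reach TCP at t with tool x at world yaw"""
    st=st or env.read_state(); Rm=rot(st["tcp_rot"])
    d=Rm.T@(np.array([tx,ty,tz])-st["eef_pos"]); y=np.degrees(np.arctan2(Rm[1,0],Rm[0,0]))
    return np.round(d*1000,1), round((y-yaw_deg+180)%360-180,1)
E
python3 - <<'E'
from h import *
c=cam("top"); a=onz(c,377.8,138.6,.109)[:2]; b=onz(c,373.9,145,.006)[:2]; g=onz(c,333.6,132.9,.1)[:2]
print(a,b,g,np.linalg.norm(g-a),np.degrees(np.arctan2(*(g-a)[::-1])))
print(plan(0.47,-0.06,0.22,78))
E
```

```text
[ 0.53226185 -0.17790143] [ 0.53415937 -0.17823902] [ 0.5494231  -0.06181889] 0.11734421208957141 81.59049758644548
(array([ 399.7, -370.2,   11.2]), np.float64(-52.8))
```

Request:
{"api": "apply_moves", "payload": {
  "motion": [
    [0.04, -0.037, 0.001, -5],
    [0.08, -0.074, 0.002, -10],
    [0.12, -0.111, 0.003, -16],
    [0.16, -0.148, 0.004, -21],
    [0.2, -0.185, 0.005, -26]
  ],
  "fingers": 0
}}

```text
t: 0.78
eef_pos: [0.3686, -0.3113, 0.2263]
tcp_rot: [0.0, 0.901, 0.433, 0.0]
contact_force: [1.3, -0.8, -1.3]
opening: 0.001
```

Run:
```python
from h import *
s=env.read_state();print(s["t"],s["eef_pos"],s["joints"],s["opening"])
print(plan(0.47,-0.06,0.22,80))
```

```text
0.775 [ 0.36864164 -0.3113079   0.22625627] [-7.26009813e-01  2.20155151e-01  1.94196257e+00  1.30663604e-04
  9.79402061e-01 -5.13683800e-02] 0.0014786592264755469
(array([259.6, -77.8,   6.3]), np.float64(-28.7))
```

Request:
{"api": "apply_moves", "payload": {
  "motion": [
    [0.052, -0.016, 0.001, -6],
    [0.104, -0.031, 0.002, -11],
    [0.156, -0.047, 0.003, -17],
    [0.208, -0.062, 0.004, -23],
    [0.259, -0.078, 0.006, -29]
  ]
}}

```text
t: 1.4
eef_pos: [0.4704, -0.0605, 0.2204]
tcp_rot: [0.0, 0.764, 0.645, 0.0]
contact_force: [1.0, -1.2, 0.5]
opening: 0.002
```

Run:
```python
from h import *
s=env.read_state();im=env.get_image("wrist");im2=env.get_image("top")
cv2.imwrite("pics/w1.png",im[:,:,::-1]);cv2.imwrite("pics/t1.png",im2[:,:,::-1])
print(s["t"],s["eef_pos"],s["joints"],s["joint_vel"].max())
np.save("s1.npy",s,allow_pickle=True)
```

```text
1.4 [ 0.47035086 -0.06049734  0.22040423] [-1.52990156e-01  2.15868893e-01  1.96413597e+00 -4.88562610e-05
  9.61114385e-01  1.45513368e-02] 0.8993288970199667
```

View pics/w1.png

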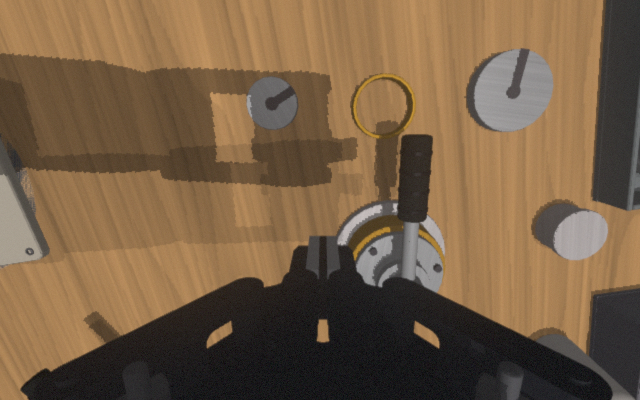

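The wrist view shows the wide grip at (415,178), its bar running down to the hub near (405,285), and the shut fingertips at (323,245), to the left of the grip as planned.

Run:
```python
from h import *
s=np.load("s1.npy",allow_pickle=True).item()
c=cam("wrist",s)
im=cv2.imread("pics/w1.png")
m=np.zeros(im.shape[:2],np.uint8); m[125:225,395:440]=(im[125:225,395:440].max(2)<60)
p=np.argwhere(m)[:,::-1].astype(np.float32); r=cv2.minAreaRect(p);print(r,onz(c,*r[0],.1))
for uv in((418,137),(413,219),(408,270)): print(onz(c,*uv,.1))
# finger profile in tool frame, plane x=.011
P=env.camera_params("wrist");T=P["tool_from_camera"]
for u,v in((310,237),(338,237),(345,250),(352,260),(375,283),(395,281),(425,292),(600,375)):
    d=T[:3,:3]@np.array([(u-P["cx"])/P["fx"],-(v-P["cy"])/P["fy"],-1]);o=T[:3,3]
    print((u,v),np.round((o+d*(.011-o[0])/d[0])*1000,1))
im2=cv2.imread("pics/t1.png");cv2.imwrite("pics/t1c.png",cv2.resize(im2[60:260,240:440],None,fx=3,fy=3,interpolation=cv2.INTER_CUBIC))
```

```text
((414.3394775390625, 177.8993682861328), (30.126537322998047, 86.93140411376953), 3.4682295322418213) [ 0.55115347 -0.06189503  0.1       ]
[ 0.55722795 -0.02748414  0.1       ]
[ 0.54666486 -0.09946335  0.1       ]
[ 0.53747741 -0.14973995  0.1       ]
(310, 237) [11.  -5.9 -8.4]
(338, 237) [11.   7.2 -8.4]
(345, 250) [ 11.    9.4 -22.5]
(352, 260) [ 11.   11.5 -31.6]
(375, 283) [ 11.   17.8 -48.6]
(395, 281) [ 11.   24.9 -47.3]
(425, 292) [ 11.   33.1 -54.1]
(600, 375) [ 11.   61.4 -86.9]
```

View pics/t1c.png

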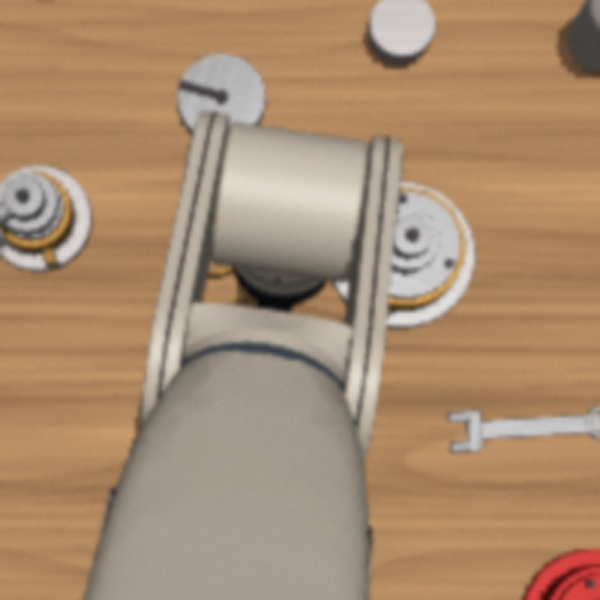

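```bash
cat >> h.py <<'E'
AX=np.array([.534,-.176])
def wp(th,d,z=.077,r=.115):
    t=np.radians(th);u=np.array([np.cos(t),np.sin(t)]);p=np.array([u[1],-u[0]])
    q=AX+r*u-d*p; return plan(q[0],q[1],z,th)
E
python3 -c "
from h import *
print(wp(81.5,.035,.22),wp(81.5,.035))"
```

```text
(array([ 8.7, 44.5,  0.3]), np.float64(-0.9)) (array([  8.6,  44.4, 143.3]), np.float64(-0.9))
```

Request:
{"api": "apply_moves", "payload": {
  "motion": [
    [0.009, 0.044, 0.02, -1],
    [0.009, 0.044, 0.06, -1],
    [0.009, 0.044, 0.1, -1],
    [0.009, 0.044, 0.143, -1],
    [0.009, 0.044, 0.143, -1]
  ]
}}

```text
t: 2.12
eef_pos: [0.5119, -0.0611, 0.0747]
tcp_rot: [-0.003, 0.76, 0.65, -0.002]
contact_force: [-0.4, 0.2, 0.9]
opening: 0.0
```

Run:
```python
from h import *
s=env.read_state();im=env.get_image("wrist")
cv2.imwrite("pics/w2.png",im[:,:,::-1])
print(s["t"],s["eef_pos"],s["contact_force"])
for a,d in((81.5,.024),(78,.022),(74,.022),(70,.022),(66,.022),(62,.022)): print(a,d,wp(a,d))
```

```text
2.125 [ 0.5119116  -0.06109674  0.0747133 ] [-0.39023521  0.174557    0.87886456]
81.5 0.024 (array([ 4.6, 13.1, -0.4]), np.float64(-0.3))
78 0.022 (array([ 5.8, 22.2, -0.5]), np.float64(3.2))
74 0.022 (array([ 6.6, 30.3, -0.5]), np.float64(7.2))
70 0.022 (array([ 6.8, 38.5, -0.5]), np.float64(11.2))
66 0.022 (array([ 6.5, 46.7, -0.6]), np.float64(15.2))
62 0.022 (array([ 5.6, 54.8, -0.6]), np.float64(19.2))
```

View pics/w2.png

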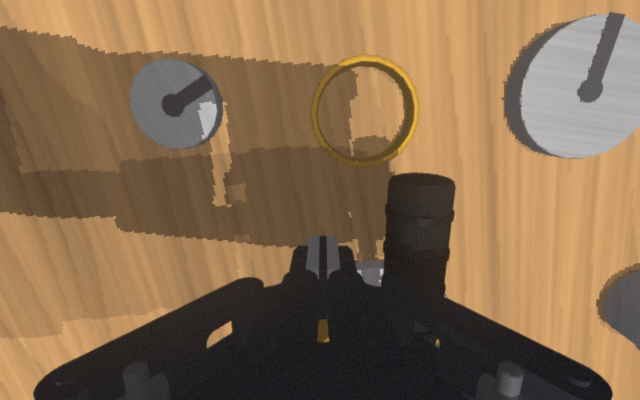

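Request:
{"api": "apply_moves", "payload": {
  "motion": [
    [0.005, 0.006, 0, 0],
    [0.005, 0.012, 0, 0],
    [0.006, 0.017, 0, 2],
    [0.006, 0.022, 0, 3],
    [0.006, 0.022, 0, 3]
  ]
}}

```text
t: 2.8
eef_pos: [0.5379, -0.0584, 0.0775]
tcp_rot: [0.0, 0.776, 0.631, 0.0]
contact_force: [-0.2, 0.6, 0.3]
opening: 0.0
```

```bash
cat > look.py <<'E'
from h import *
import sys
s=env.read_state();im=env.get_image("wrist")
cv2.imwrite(f"pics/{sys.argv[1]}.png",im[:,:,::-1])
Rm=rot(s["tcp_rot"]);print(round(s["t"],2),s["eef_pos"],"yaw",np.degrees(np.arctan2(Rm[1,0],Rm[0,0])),"Ftool",np.round(Rm.T@s["contact_force"],2))
th=float(sys.argv[2])
for k in range(6): print(th-4*k,wp(th-4*k,.022,r=.113))
E
python3 look.py w3 78
```

```text
2.8 [ 0.5379335  -0.05836768  0.07753756] yaw 78.18081193292976 Ftool [ 0.56 -0.32 -0.33]
78.0 (array([-2.8, -1.1,  0.4]), np.float64(0.2))
74.0 (array([-1.6,  6.9,  0.4]), np.float64(4.2))
70.0 (array([-0.9, 14.9,  0.4]), np.float64(8.2))
66.0 (array([-0.8, 22.9,  0.4]), np.float64(12.2))
62.0 (array([-1.3, 30.9,  0.4]), np.float64(16.2))
58.0 (array([-2.3, 38.9,  0.4]), np.float64(20.2))
```

View pics/w3.png

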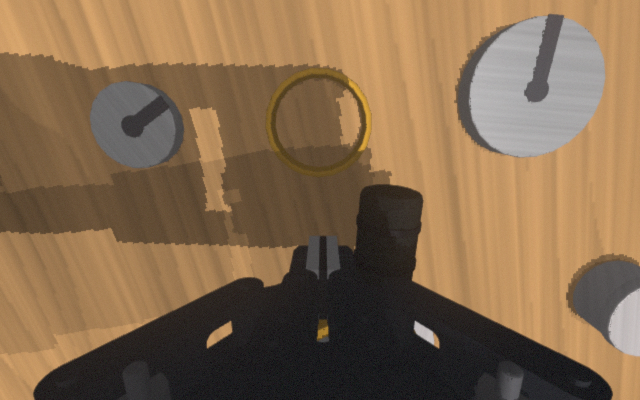

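Request:
{"api": "apply_moves", "payload": {
  "motion": [
    [-0.002, 0.004, 0, 2],
    [-0.001, 0.008, 0, 5],
    [-0.001, 0.013, 0, 7],
    [-0.001, 0.018, 0, 10],
    [-0.001, 0.023, 0, 12]
  ]
}}

```text
t: 3.48
eef_pos: [0.5599, -0.064, 0.0772]
tcp_rot: [-0.0, 0.838, 0.545, -0.0]
contact_force: [-1.4, -0.1, -0.1]
opening: -0.002
```

```bash
python3 look.py w4 66
```

```text
3.48 [ 0.55991458 -0.06403654  0.07720653] yaw 66.0809680879759 Ftool [-0.67 -1.26  0.15]
66.0 (array([ 0. , -0.9,  0.3]), np.float64(0.0))
62.0 (array([1.3, 7. , 0.3]), np.float64(4.0))
58.0 (array([ 2. , 15. ,  0.3]), np.float64(8.0))
54.0 (array([ 2.1, 23.1,  0.3]), np.float64(12.0))
50.0 (array([ 1.7, 31.1,  0.4]), np.float64(16.0))
46.0 (array([ 0.7, 39.1,  0.4]), np.float64(20.0))
```

View pics/w4.png

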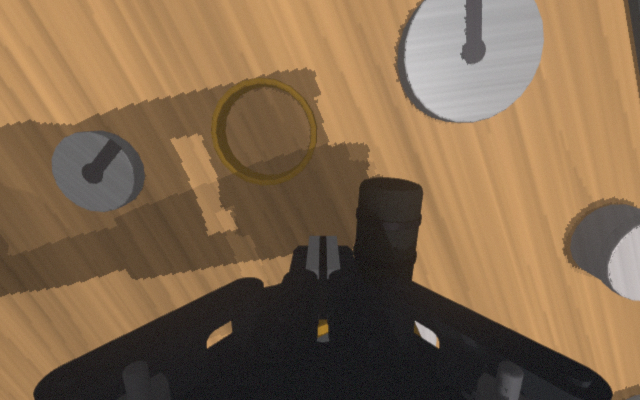

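Request:
{"api": "apply_moves", "payload": {
  "motion": [
    [0.001, 0.004, 0, 2],
    [0.001, 0.008, 0, 4]
  ]
}}

```text
t: 3.78
eef_pos: [0.5677, -0.0663, 0.0773]
tcp_rot: [-0.0, 0.857, 0.516, 0.0]
contact_force: [-0.5, 1.3, 0.3]
opening: 0.0
```

Request:
{"api": "apply_moves", "payload": {
  "motion": [
    [0.001, 0.004, 0, 2],
    [0.001, 0.008, 0, 4]
  ]
}}

```text
t: 4.03
eef_pos: [0.5753, -0.0692, 0.0773]
tcp_rot: [0.0, 0.874, 0.485, 0.0]
contact_force: [-1.0, 1.7, -0.7]
opening: 0.001
```

```bash
python3 look.py w5 58
```

```text
4.03 [ 0.57530576 -0.06915079  0.07733123] yaw 58.06501370723937 Ftool [ 0.92 -1.78  0.68]
58.0 (array([ 0.4, -1. ,  0.4]), np.float64(-0.0))
54.0 (array([1.7, 6.9, 0.4]), np.float64(4.0))
50.0 (array([ 2.4, 14.9,  0.5]), np.float64(8.0))
46.0 (array([ 2.5, 22.9,  0.5]), np.float64(12.0))
42.0 (array([ 2.1, 31. ,  0.5]), np.float64(16.0))
38.0 (array([ 1.1, 38.9,  0.5]), np.float64(20.0))
```

View pics/w5.png

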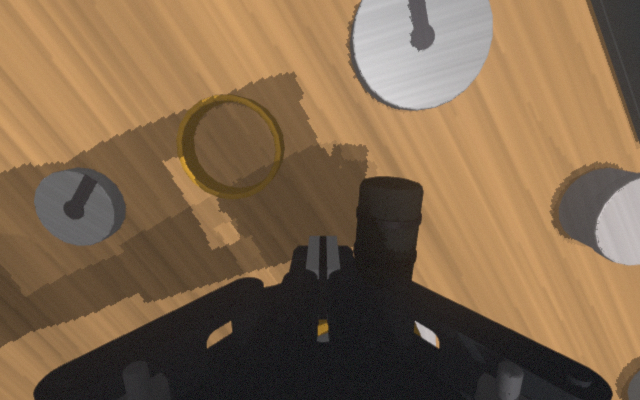

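Still in contact (grip edge at x=357), with light force (about 1.8 N), so the nut is turning.

Request:
{"api": "apply_moves", "payload": {
  "motion": [
    [0.001, 0.004, 0, 2],
    [0.001, 0.008, 0, 4]
  ]
}}

```text
t: 4.32
eef_pos: [0.5826, -0.0725, 0.0774]
tcp_rot: [0.0, 0.891, 0.455, 0.0]
contact_force: [-0.0, 2.2, 0.8]
opening: 0.002
```

Request:
{"api": "apply_moves", "payload": {
  "motion": [
    [0.001, 0.004, 0, 2],
    [0.001, 0.008, 0, 4]
  ]
}}

```text
t: 4.58
eef_pos: [0.5893, -0.0759, 0.0772]
tcp_rot: [-0.001, 0.906, 0.423, -0.0]
contact_force: [-2.1, 7.8, 0.7]
opening: 0.001
```

```bash
python3 look.py w6 50
```

```text
4.58 [ 0.58925142 -0.07590742  0.07724772] yaw 50.04813084239121 Ftool [ 4.64 -6.66 -0.71]
50.0 (array([ 0.7, -0.4,  0.3]), np.float64(-0.0))
46.0 (array([1.9, 7.5, 0.3]), np.float64(4.0))
42.0 (array([ 2.7, 15.5,  0.3]), np.float64(8.0))
38.0 (array([ 2.8, 23.5,  0.3]), np.float64(12.0))
34.0 (array([ 2.4, 31.6,  0.3]), np.float64(16.0))
30.0 (array([ 1.4, 39.5,  0.3]), np.float64(20.0))
```

View pics/w6.png

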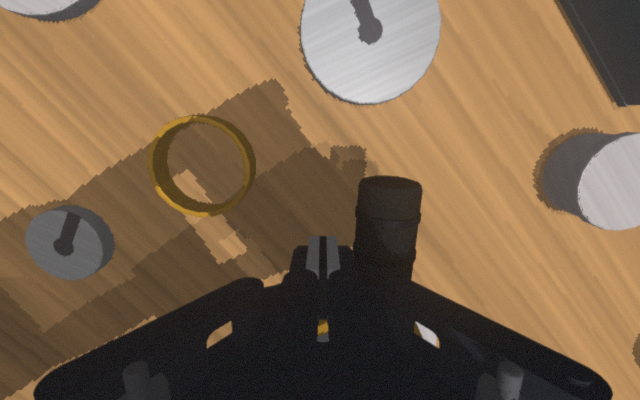

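Force has jumped to about 7-8 N, so the nut is at its stop and the clutch is climbing. I continue in single small steps.

Request:
{"api": "apply_moves", "payload": {
  "motion": [
    [0.001, 0.004, 0, 2]
  ]
}}

```text
t: 4.75
eef_pos: [0.5922, -0.0774, 0.0771]
tcp_rot: [-0.001, 0.913, 0.407, -0.001]
contact_force: [-3.5, 6.2, 2.5]
opening: -0.006
```

```bash
python3 look.py w7 48|head -1
```

```text
4.75 [ 0.59224779 -0.0773589   0.07710896] yaw 48.06961148514372 Ftool [ 2.24 -6.76 -2.48]
```

View pics/w7.png

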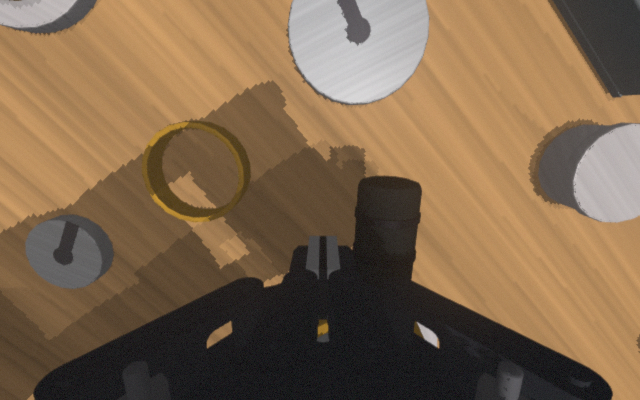

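Still touching (edge at 357), 6.8 N, no click yet.

Request:
{"api": "apply_moves", "payload": {
  "motion": [
    [0.001, 0.004, 0, 2]
  ]
}}

```text
t: 4.92
eef_pos: [0.5957, -0.0793, 0.077]
tcp_rot: [-0.001, 0.92, 0.391, -0.001]
contact_force: [-3.6, 4.5, 1.3]
opening: -0.001
```

```bash
python3 look.py w8 46|head -1
```

```text
4.92 [ 0.59566446 -0.07934405  0.07704876] yaw 46.07868732102472 Ftool [ 0.79 -5.74 -1.26]
```

View pics/w8.png

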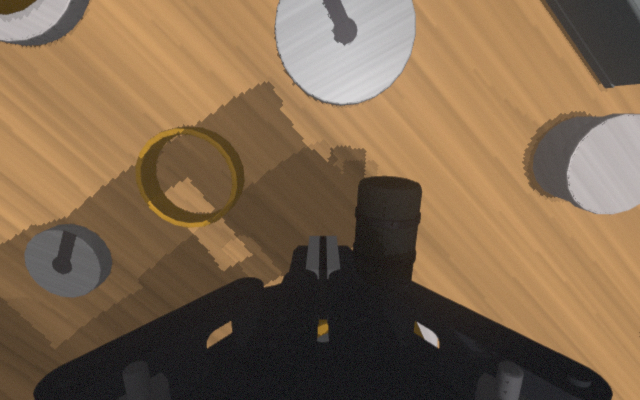

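Request:
{"api": "apply_moves", "payload": {
  "motion": [
    [0.001, 0.003, 0, 1.5]
  ]
}}

```text
t: 5.1
eef_pos: [0.5992, -0.0815, 0.0772]
tcp_rot: [-0.0, 0.925, 0.38, -0.0]
contact_force: [-1.0, 0.2, -0.5]
opening: -0.002
```

```bash
python3 look.py w9 44|head -1
```

```text
5.1 [ 0.59921141 -0.08148902  0.07719369] yaw 44.61970654202723 Ftool [-0.63 -0.84  0.51]
```

View pics/w9.png

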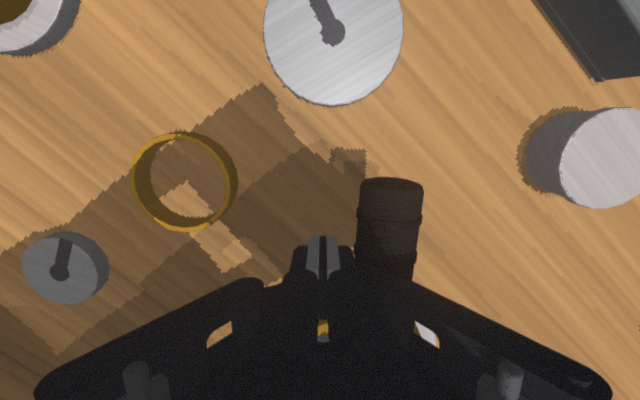

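The force has fallen to about zero, so the click has probably just begun. I look again without moving.

```bash
python3 look.py w10 44|head -1; python3 look.py w11 44
```

```text
5.15 [ 0.60031056 -0.08189601  0.07740603] yaw 44.55033361963808 Ftool [0.78 0.65 0.09]
5.2 [ 0.60063053 -0.08199298  0.07754543] yaw 44.64160399518129 Ftool [ 0.53  0.05 -0.03]
44.0 (array([-0.2, -0.6,  0.6]), np.float64(0.7))
40.0 (array([0.9, 7.3, 0.6]), np.float64(4.7))
36.0 (array([ 1.6, 15.4,  0.6]), np.float64(8.7))
32.0 (array([ 1.6, 23.4,  0.6]), np.float64(12.7))
28.0 (array([ 1.1, 31.4,  0.6]), np.float64(16.7))
24.0 (array([ 0. , 39.4,  0.6]), np.float64(20.7))
```

View pics/w11.png

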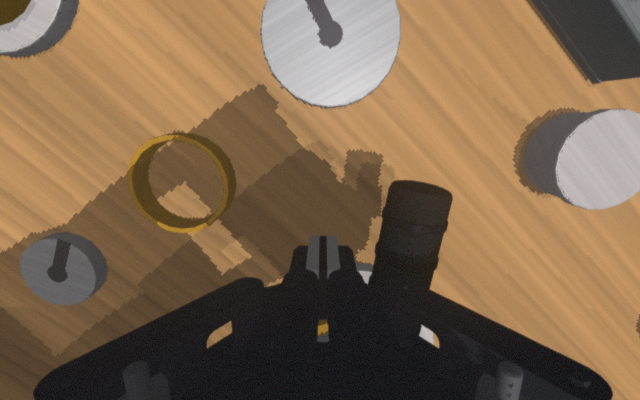

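The click happened: the grip's near edge jumped from x=357 to 387, clear of the finger. I back off, then go up.

Request:
{"api": "apply_moves", "payload": {
  "motion": [
    [0, -0.012, 0, 0],
    [0, -0.024, 0, 0],
    [0, -0.03, -0.03, 0],
    [0, -0.04, -0.08, 0],
    [0, -0.06, -0.13, 0]
  ]
}}

```text
t: 5.88
eef_pos: [0.5565, -0.0382, 0.2084]
tcp_rot: [-0.0, 0.925, 0.38, -0.0]
contact_force: [0.4, -0.2, 0.1]
opening: -0.001
```

```bash
python3 look.py w12 44|head -1
python3 - <<'E'
from h import *
cv2.imwrite("pics/t12.png",env.get_image("top")[:,:,::-1])
E
```

```text
5.88 [ 0.55653744 -0.03816575  0.20838723] yaw 44.69875937831491 Ftool [ 0.18  0.44 -0.11]
```

View pics/w12.png

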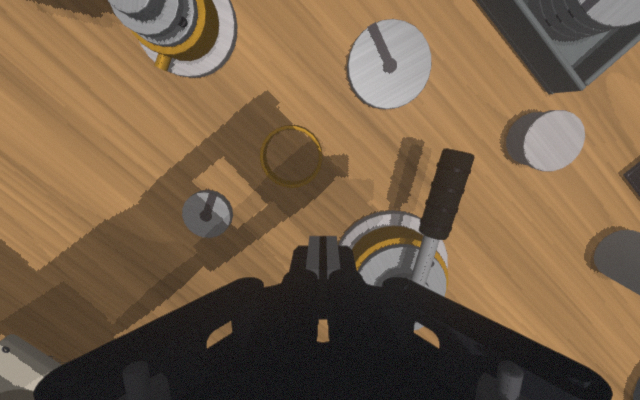

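View pics/t12.png

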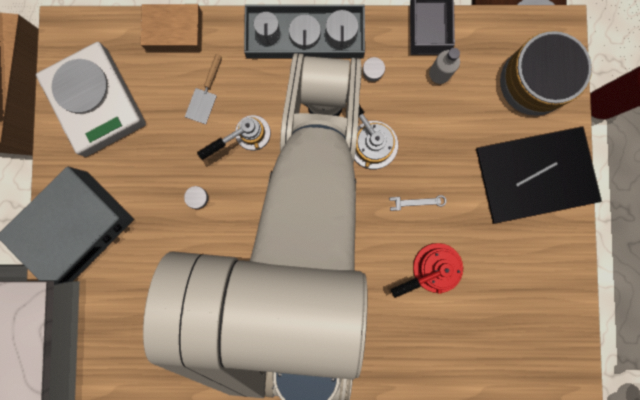

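Request:
{"api": "apply_moves", "payload": {
  "motion": [
    [0, -0.04, -0.03, 0],
    [0, -0.09, -0.05, 0],
    [0, -0.14, -0.05, 0],
    [0, -0.16, -0.05, 0],
    [0, -0.16, -0.05, 0]
  ]
}}

```text
t: 6.6
eef_pos: [0.444, 0.0756, 0.257]
tcp_rot: [0.0, 0.924, 0.381, -0.0]
contact_force: [0.8, 0.1, 0.0]
opening: -0.001
```

```bash
python3 look.py w13 44|head -1
python3 - <<'E'
from h import *
im=env.get_image("top")[:,:,::-1].copy();sc=env.get_image("scene")[:,:,::-1]
cv2.imwrite("pics/t13.png",im)
a=cv2.resize(im[85:185,320:420],None,fx=4,fy=4,interpolation=cv2.INTER_CUBIC)
b=cv2.resize(sc[200:300,250:350],None,fx=4,fy=4,interpolation=cv2.INTER_CUBIC)
cv2.imwrite("pics/c13.png",np.hstack([a,b]))
c=cam("top")
for nm,(y0,y1,x0,x1) in {"wide":(85,185,330,420),"narrow":(120,175,190,235)}.items():
    m=np.zeros(im.shape[:2],np.uint8);m[y0:y1,x0:x1]=im[y0:y1,x0:x1].max(2)<60
    n,l,s,ce=cv2.connectedComponentsWithStats(m)
    for i in range(1,n):
        if s[i,4]>60:
            q=onz(c,*ce[i],.1);d=q[:2]-AX;print(nm,ce[i],s[i,4],q,np.linalg.norm(d),np.degrees(np.arctan2(d[1],d[0])))
E
```

```text
6.6 [0.44401753 0.07557408 0.25698975] yaw 44.82651210818045 Ftool [ 0.65  0.48 -0.04]
wide [352.35682819 103.19823789] 227 [ 0.62960447 -0.11193622  0.1       ] 0.11508424056009137 33.82571817806517
narrow [208.39901478 150.22167488] 203 [0.50314453 0.27009357 0.1       ] 0.447159403283095 93.95674112256296
```

View pics/c13.png

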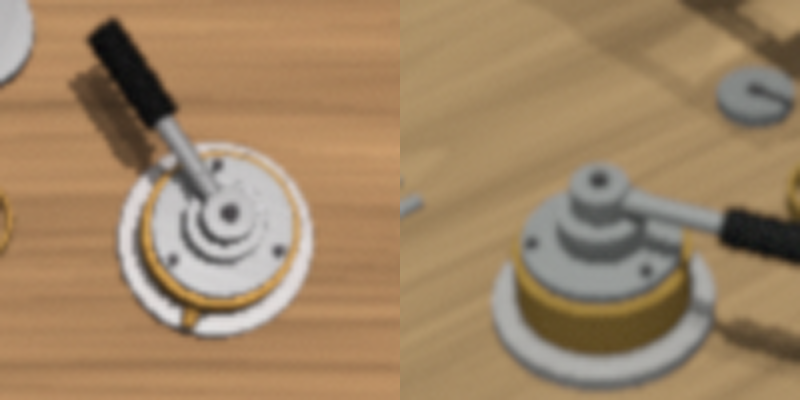

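View pics/w13.png

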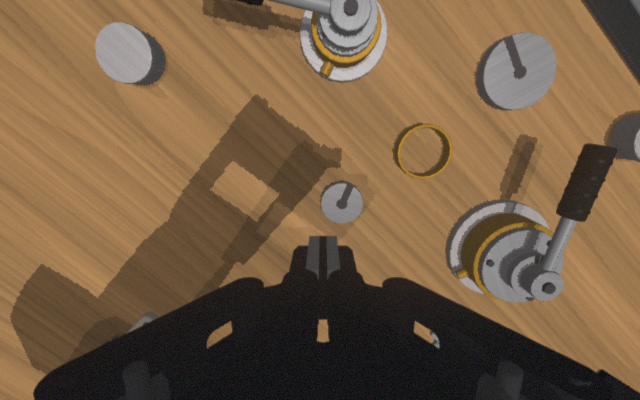

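The narrow-grip centroid differs slightly from before, but that could come from my tighter mask. I check it with the same window.

Run:
```python
from h import *
for f in("top0","t12","t13"):
    im=cv2.imread(f"pics/{f}.png")[95:185,190:300]
    for th in (60,45):
        m=(im.max(2)<th).astype(np.uint8);n,l,s,ce=cv2.connectedComponentsWithStats(m)
        for i in range(1,n):
            if s[i,4]>60:
                r=cv2.minAreaRect(np.argwhere(l==i)[:,::-1].astype(np.float32)); print(f,th,ce[i]+[190,95],s[i,4],r)
a=[cv2.resize(cv2.imread(f"pics/{f}.png")[95:185,190:290],None,fx=4,fy=4,interpolation=cv2.INTER_CUBIC) for f in("top0","t13")]
cv2.imwrite("pics/n13.png",np.hstack(a))
```

```text
top0 60 [210.99215686 148.78823529] 255 ((21.205883026123047, 53.82352828979492), (9.587061882019043, 27.84082794189453), 57.528804779052734)
top0 45 [210.99563319 148.74672489] 229 ((21.04705810546875, 53.78823471069336), (8.743400573730469, 26.997167587280273), 57.528804779052734)
t12 60 [210.99621212 148.84848485] 264 ((21.105148315429688, 53.858367919921875), (9.695802688598633, 28.104724884033203), 58.392494201660156)
t12 45 [210.98283262 148.75536481] 233 ((21.04705810546875, 53.78823471069336), (8.743400573730469, 26.997167587280273), 57.528804779052734)
t13 60 [208.39901478 150.22167488] 203 ((19.394119262695312, 54.97646713256836), (9.587061882019043, 23.545822143554688), 57.528804779052734)
t13 60 [264.51119403 171.12313433] 268 ((76.50000762939453, 73.0), (12.969193458557129, 36.671512603759766), 63.43495178222656)
t13 45 [208.45604396 150.0989011 ] 182 ((19.235292434692383, 54.9411735534668), (8.743400573730469, 22.702163696289062), 57.528804779052734)
t13 45 [263.90128755 171.43776824] 233 ((76.50000762939453, 73.50000762939453), (12.074766159057617, 36.224300384521484), 63.43495178222656)
```

View pics/n13.png

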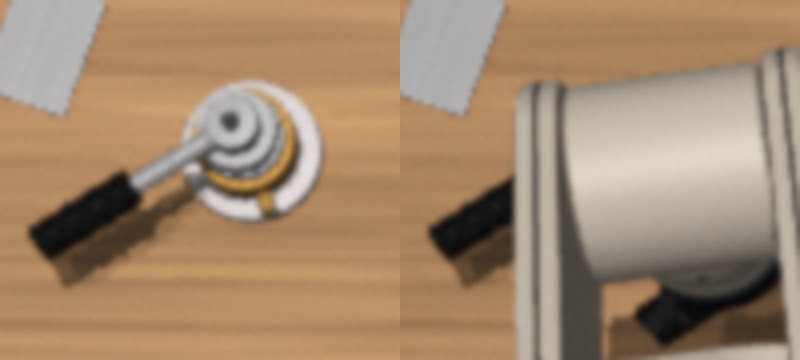

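The narrow grip has not moved: the arm hides part of it, and its outer end is at the same pixel. One last check that the wide handle stays at rest, then I hand in.

Run:
```python
from h import *
c=cam("top")
im=env.get_image("top");m=np.zeros(im.shape[:2],np.uint8);m[85:185,330:420]=im[85:185,330:420].max(2)<60
n,l,s,ce=cv2.connectedComponentsWithStats(m);i=1+np.argmax(s[1:,4])
print(ce[i],s[i,4]); st=env.read_state();print(st["t"],np.abs(st["joint_vel"]).max(),st["contact_force"])
print(env.sign_off())
```

```text
[352.32300885 103.18141593] 226
6.8 0.003200488369889785 [0.2363763  0.3867081  0.41691831]
the job is handed in; nothing more can be done
None
```

I tightened the wide cell's nut to its first click and let go. The job was handed in at about 6.8 s of the 42 s allowed.

**Push:** I swung the grip clockwise with the shut fingers. The force was about 1–2 N while the nut turned, then 6–8 N from about 50–54° bar angle, which fits the nut at its stop. It dropped to zero near 45°, and the handle snapped clear of the finger: its near edge jumped from x=357 to x=387 in the wrist view. I stopped there, backed off and lifted away.

**Last checks:**
- **Wide handle:** it rests at about 34°, down from 81.5°. That is 0.83 rad of travel, which fits about 0.53 rad of nut travel plus one 0.30 rad click. Two pictures about 0.15 s apart show it still. I saw only one click.
- **Narrow wrench:** it has not moved. A shifted reading in one late picture came only from the arm hiding part of its grip.
- **Red look-alike:** I never went near it with the fingers.
- **Robot:** it was at rest and touching nothing, with only noise on the force reading.
- **Not confirmed:** I could not clearly make out the raised marks on the nut's disc. The single click is judged from force, the handle's jump and the angles.

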